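Hang a washed plate on the twin pins of the drying stand

TASK

Take the bare aluminium plate from the washing rack and hang it on the drying stand: bring both holes over the two headed pins together, slide it fully home against the bar, and let it down to hang level from both pins. The pin bar is clamped at a different height every time, so feel for the pins with light pressure and never force the plate or the gripper against the stand. Leave the blue plate, the spray bottle and the bin where they are.

Things in the scene. Friction and masses are not known exactly. Their poses are not given: they have to be found in the camera images.
- plate_mid (a point): centre of the bare aluminium plate to hang (sizes here all in mm: 8 thick, 180 wide, 115 tall, about 0.26 kg): half-way up, 57.5 above its lower edge, mid-width, mid-thickness. z up, y along its width, x through its thickness. It starts upright in the washing rack; both faces are alike, so it may hang either way round
- plate: the same plate; origin at the middle of its lower edge, axes as plate_mid. Lower 75: 180 wide, ending in a comb of four grooved teeth; top 40: a tab 60 wide, the place to grip across the 8 thickness from above
- plate_tab (a point): centre of the plate's tab: 37.5 above plate_mid, 20 below the tab's top edge, 40 above the hole centres; the tab reaches 30 to each side along y. Axes as plate_mid
- hole_a (a point): centre (mid-thickness) of one of the plate's two round through holes, 16 in diameter: 60 to +y of plate_mid and 2.5 below it. Axes as plate_mid
- hole_b (a point): centre of the plate's other hole, 16 in diameter: 60 to -y of plate_mid and 2.5 below it
- blue_mid (a point): centre (half-way up) of the blue anodised plate in the other slot of the washing rack, 90 from the bare one, same shape and size. Leave it
- wash_rack: fixed washing rack: white base 150 x 150 x 8, origin on the table under its centre, z up. Two slots along its y, 45 to -x and 45 to +x; either plate may be in either. Each slot: two pairs of grey fins, 66 to each side along y, reaching 38 above the table, leaving 11.6 for the 8 thick plate. Plates rest on the base, 8 above the table
- stand_mark (a point): reference of the fixed drying stand: on the table directly under the middle of the front face of its pin bar. +x level, straight out of that face, the way both pins point; y along the bar; z up. A plate hung home has its mid-thickness at x = 4 and its hole centres 3.5 below the pin axes. Pins at y = -60 and 60 (see bar_range)
- stand: the drying stand, same origin and axes as stand_mark. Bar: square profile 20 x 20, 270 long, x = -20 to 0, its top 10 above the pin axes. It does not yield. Posts 20 x 20 behind it, at y = -115 and 115, x = -40 to -20, 179 tall. Drip tray 14 high below, x = -55 to 75, y = -85 to 85
- spray_bottle: loose spray bottle, 74 in diameter, 206 tall, blue head; bystander. Origin at the centre of its foot
- pin_bin: loose blue bin 110 x 150 x 50 holding brass pins; bystander. Origin under its centre
- bar_range (a point): 145 above stand_mark, same axes: the middle of the height range in which the pin bar can be clamped. Both pins' axes lie at one height, anywhere from 16 below to 16 above this point, NOT measured: find it by feel. Pins, along x from the bar's face: neck 9 in diameter to 14, head 13 in diameter from 14 to 22, bevelled to 11 at its flat nose at 24
Not all that is in view belongs to the job. Of the things shaped like the plate, the aluminium one is meant.

How it is judged:
On the way, in this order (a step that is already met when the one before it is completed fails the run):
1. the bare plate is lifted clear of the washing rack (height (world z) of plate_mid above 0.105 m), for 0.2 s.
2. both holes are on the pins, past their heads (x of hole_a in the frame of stand_mark between 0 and 0.011 m and x of hole_b in the frame of stand_mark between 0 and 0.011 m and y of plate_mid in the frame of stand_mark between -0.006 and 0.006 m and height (world z) of plate_mid between 0.117 and 0.174 m), for 0.2 s.
At the end, for the whole second after the job is handed in: the bare plate hangs at rest from both pins, released, both holes behind the pin heads: each hole's gap to the bar under 2.5 mm, centred between the pins within 6 mm, upright within 4 degrees (x of hole_a in the frame of stand_mark between 0 and 0.0065 m and x of hole_b in the frame of stand_mark between 0 and 0.0065 m and y of plate_mid in the frame of stand_mark between -0.006 and 0.006 m and height (world z) of plate_mid between 0.117 and 0.162 m and angle between plate_mid's own z axis and vertical below 0.07 rad and linear speed of plate below 0.02 m/s); the robot touches nothing.
It fails at once if the plate is forced against the drying stand (over 30 N) (contact force between plate and stand above 30 N).
It fails at once if the gripper strikes the drying stand (over 30 N) (contact force between the fingers and stand above 30 N).
It fails at once if the blue plate is disturbed (over 15 mm) (distance of blue_mid from where it was at the start of the episode above 0.015 m).
It fails at once if the spray bottle is moved (over 30 mm) or tipped (distance of spray_bottle from where it was at the start of the episode above 0.03 m or angle between spray_bottle's own z axis and vertical above 0.3 rad).
It fails at once if the bin is moved (over 30 mm) (distance of pin_bin from where it was at the start of the episode above 0.03 m).
It also fails if it takes over 58 s, if anything falls off the work surface, if the arm or the gripper's body presses on something with over 40 N, if the wrist force passes 120 N, or if a joint passes its speed limit or range.

ROBOT

A 6-joint arm with a two-finger parallel gripper is mounted at the origin on the work surface. World frame = base frame: x ahead of the robot, y to its left, z up, the work surface at z = 0. Lengths are in m, angles in rad, forces in N, time in s.
With the tool pointing down it reaches from about 0.4 to 0.925 m from the base axis. Payload 12.5 kg.
Tool frame: the origin (TCP) lies at the very end of the fingers, on their centre line; the grasp point (between the pads) lies 19 mm behind it (ctrl.tcp_to_grasp is the distance from the TCP to the grasp point, in m); z points along the fingers, y is the line along which they close (so a half turn about z gives the same grasp; the last joint's range is limited). The gripper opens to 95 mm and grips with 3 to 60 N. Pads are 20 mm wide; open, the fingers measure 119 mm over their backs; the gripper's body (75 mm by 180 mm) begins 59 mm behind the grasp point.
Start: joints at [-1.336, 0.491, 1.559, -0, 1.092, -0.106], TCP at [0.209, -0.589, 0.215] pointing down, gripper open.
Joint ranges: [-3.1, 3.1], [-0.84, 2.19], [0.05, 2.79], [-1.13, 4.28], [0.06, 2.93], [-2.69, 2.69]. Speed limits (rad/s): [2.22, 2.22, 2.79, 3.14, 3.14, 3.14].

INTERFACE

Orientations are given as a 3x3 rotation matrix whose columns are the frame's x, y, z axes.
In Python, from plant import ctrl gives the robot as it stands. The module is installed in compiled form; this text tells all that it offers.
- The arm moves only by the tool jog_arm, never from a script. Its argument "rows" is a list that holds one entry, the list of rows, each a list of 7 numbers: the shift along the tool's x, y, z in mm, then the turn, a rotation vector about the tool's x, y, z in rad, then the finger opening in mm, from 0 to 95.1. In form: [[[x, y, z, ax, ay, az, grip], ...]]. A call has 1 to 20 rows; each row is the pose to reach, as a shift and turn from the pose commanded when the call began, along the tool's axes at that moment; what a row does not reach only later rows make up. A row lasts 1/8 s, in which the tool goes at most 62.5 mm and 10.7 degrees, less where a joint would pass 70% of its speed; a pose out of reach is approached as far as the arm can. A call with a gripper value outside its range is refused whole. The fingers move at their own pace and stop on an object; "force" is the grip in N (left out, the last holds). Time passes only in rows, so rows that repeat a pose let the fingers close. It gives the time, the measured TCP pose, the force, the opening and the grip force at its end, in the units of the state.
- ctrl.sense(): the state, without advancing time (a new reading comes with each control period).
- ctrl.get_image(name): name is "scene" or "top" or "wrist"; returns a dict with "color" (480x640x3 uint8, red, green, blue), "depth" (480x640 float32, m along the optical axis (not along the pixel's ray), 0 where there is no reading), "vertical_fov" (degrees; the focal length in pixels is half the picture's height over the tangent of half this angle, whatever the lens; pixels are square), "cx", "cy" (the principal point, pixels), "eye" and "rotation" of the camera in the world. Camera axes: x right, y down, z forward; pixel columns grow to the right and rows downward; lengths in m; the calibration is good to about 2 mm. A picture is of the moment at which its call begins.
- ctrl.job_done(): hands the job in; it is judged then, once.
The state is a dict: "clock": time; "qpos": joint angles; "dq": joint speeds; "effort": joint torques, N m; "position": TCP position; "tool_rot": TCP orientation; "wrist_force": force on the tool from outside, world axes, zero at the start; "ft_torque": the same for the moment, N m; "opening": opening from 0.0 (shut) to 1.0 (fully open); "grasp_force": force on a finger pad.
Only numpy, scipy, OpenCV 4.12 (cv2) and the standard library are available. Lean on these libraries where they do the work, as an engineer would, in place of code of your own. Each camera call takes 0.05 s, during which the arm holds its last target. There are 200 camera calls.

## Working session

There is one attempt and no reset: what is moved stays moved. The work goes in short steps, Python scripts to look and compute and a tool call to move; the robot and the scene stay as the last step left them, time stands still between calls to the robot, and variables do not carry over. Pictures are saved under pics/ and viewed, at most 10 in all, crops included, and the job is handed in when it is done.

Besides the shell and the picture viewer there is one more tool, called after ">>>" as name(argument=value, ...) on one line, values as JSON. jog_arm: Moves the arm, as the interface text tells. Its arguments: {"type":"object","properties":{"rows":{"type":"array"},"force":{"type":"number"}},"required":["rows"]}

```bash
mkdir -p pics; cat > h.py <<'E'
import numpy as np, cv2
from plant import ctrl
def grab(n,tag):
    d=ctrl.get_image(n); np.savez(f'pics/{tag}.npz',**d)
    cv2.imwrite(f'pics/{tag}.png',d['color'][:,:,::-1]); return d
def load(tag): return np.load(f'pics/{tag}.npz')
def cloud(d):
    H,W=d['depth'].shape; f=H/2/np.tan(np.radians(float(d['vertical_fov']))/2)
    v,u=np.mgrid[:H,:W]; z=d['depth']
    p=np.stack([(u-d['cx'])/f*z,(v-d['cy'])/f*z,z],-1)
    P=p@np.array(d['rotation']).T+np.array(d['eye']); P[z==0]=np.nan; return P
E
python3 - <<'E'
from h import *
a=grab('top','top0');b=grab('scene','scene0')
for d in(a,b):print(d['eye'],d['rotation'],d['vertical_fov'],d['cx'],d['cy'])
print(ctrl.sense(),ctrl.tcp_to_grasp)
E
```

```text
[0.4104136  0.01747144 1.2401653 ] [[ 0.01306099 -0.98428216  0.17611942]
 [-0.99980053 -0.01019368  0.01717546]
 [-0.0151102  -0.17630861 -0.98421896]] 48.33904481637005 319.27684755185066 230.03055373216674
[ 1.10775427 -0.72114845  1.00925657] [[ 0.81437086  0.42392515 -0.39634273]
 [ 0.58019642 -0.57927929  0.57254487]
 [ 0.01312303 -0.69622049 -0.71770803]] 46.04282667341447 330.399248762148 239.1498500288933
{'clock': 0.1, 'qpos': array([-1.33562830e+00,  4.91465848e-01,  1.55938346e+00,  4.45823284e-06,
        1.09169823e+00, -1.05602858e-01]), 'dq': array([-1.01747183e-03, -1.47795459e-03, -4.27434416e-04, -4.02760995e-05,
       -1.22820480e-03, -1.02572736e-03]), 'effort': array([ 2.65969269e-03, -6.13621688e+01, -2.58605629e+01,  6.94023189e-02,
        4.70129214e-02, -5.92465699e-05]), 'position': array([ 0.20885461, -0.58884587,  0.21414269]), 'tool_rot': array([[ 9.42498003e-01,  3.34211710e-01, -2.18647463e-04],
       [ 3.34211765e-01, -9.42497550e-01,  9.29526080e-04],
       [ 1.04583802e-04, -9.49151028e-04, -9.99999544e-01]]), 'wrist_force': array([ 0.02433269, -0.25421882, -0.48993422]), 'ft_torque': array([0.00895867, 0.00839645, 0.03309642]), 'grasp_force': 0.0, 'opening': 0.9973507918955845} 0.0188
```

View pics/top0.png

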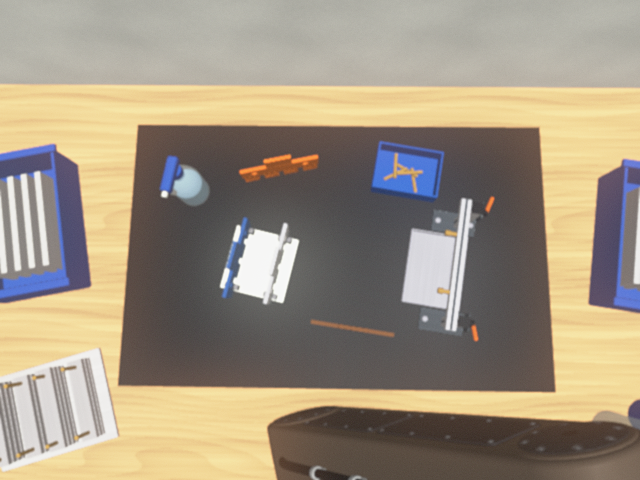

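View pics/scene0.png

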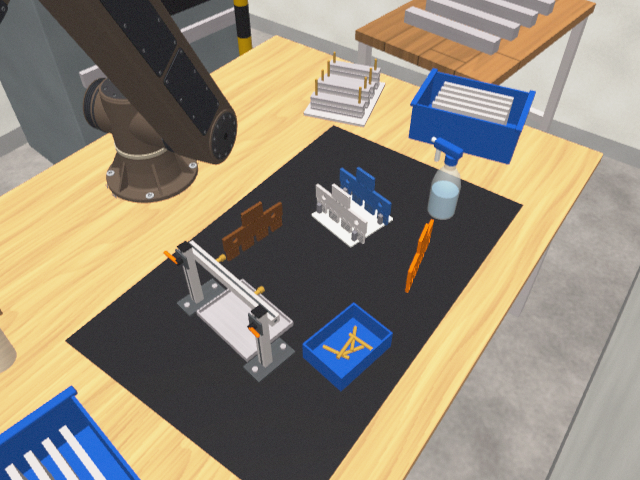

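The scene holds four plate-shaped things, in top-view pixels: a bare grey one at (276,263), a blue one at (235,258), a brown one at (352,327) and an orange one at (280,167). The grey one is in a rack slot and is bare aluminium, so it fits the description. I'll confirm that in a crop and measure it.

```bash
python3 - <<'E'
from h import *
a=load('top0');b=load('scene0')
A=a['color'][190:340,210:490,::-1]; B=b['color'][160:380,150:410,::-1]
A=cv2.resize(A,(800,428),interpolation=cv2.INTER_CUBIC)
B=cv2.resize(B,(709,600),interpolation=cv2.INTER_CUBIC)
cv2.imwrite('pics/cA.png',A);cv2.imwrite('pics/cB.png',B)
P=cloud(a);Q=cloud(b)
def reg(X,x0,x1,y0,y1,z0,z1):
    return (X[...,0]>x0)&(X[...,0]<x1)&(X[...,1]>y0)&(X[...,1]<y1)&(X[...,2]>z0)&(X[...,2]<z1)
for v,u in[(263,276),(258,235),(260,462),(327,352),(290,285),(350,300)]:print(u,v,P[v,u].round(4))
for n,X in(('top',P),('scene',Q)):
  m=np.isfinite(X[...,2])&(X[...,2]>.13)&(X[...,2]<.19)
  c,l,s,_=cv2.connectedComponentsWithStats(m.astype(np.uint8))
  for i in range(1,c):
    if s[i,4]>30:
      q=X[l==i];print(n,s[i],q.min(0).round(3),q.max(0).round(3),np.median(q,0).round(4))
E
```

```text
276 263 [0.5414 0.129  0.1024]
235 258 [0.5522 0.2189 0.094 ]
462 260 [ 0.545  -0.2532  0.1606]
352 327 [ 0.4087 -0.0334  0.1121]
285 290 [0.4902 0.116  0.0071]
300 350 [0.3558 0.0791 0.0017]
top [170 165  21  31 289] [0.672 0.315 0.13 ] [0.744 0.35  0.19 ] [0.7122 0.3285 0.1461]
top [ 437  197   57  144 2294] [ 0.387 -0.321  0.13 ] [ 0.675 -0.204  0.185] [ 0.5353 -0.2488  0.1579]
top [279 406  58  13 115] [ 0.237 -0.     0.145] [0.261 0.108 0.19 ] [0.2514 0.055  0.1765]
top [628 421  12   9  62] [ 0.224 -0.595  0.13 ] [ 0.235 -0.573  0.163] [ 0.2296 -0.5796  0.1446]
scene [  9   0  42  21 449] [-0.991  0.238  0.13 ] [-0.782  0.29   0.19 ] [-0.8112  0.2523  0.1523]
scene [  85  119  152   46 1651] [-0.097 -0.088  0.13 ] [0.264 0.119 0.19 ] [ 0.0951 -0.0382  0.1677]
scene [434 145  29  34 425] [0.673 0.312 0.13 ] [0.749 0.355 0.19 ] [0.7241 0.3295 0.1573]
scene [ 164  241  116   97 2422] [ 0.384 -0.322  0.13 ] [ 0.677 -0.205  0.183] [ 0.5528 -0.2561  0.1577]
scene [619 422  21  58 457] [ 1.281 -0.204  0.13 ] [ 1.283 -0.063  0.19 ] [ 1.2816 -0.1502  0.1569]
```

View pics/cA.png

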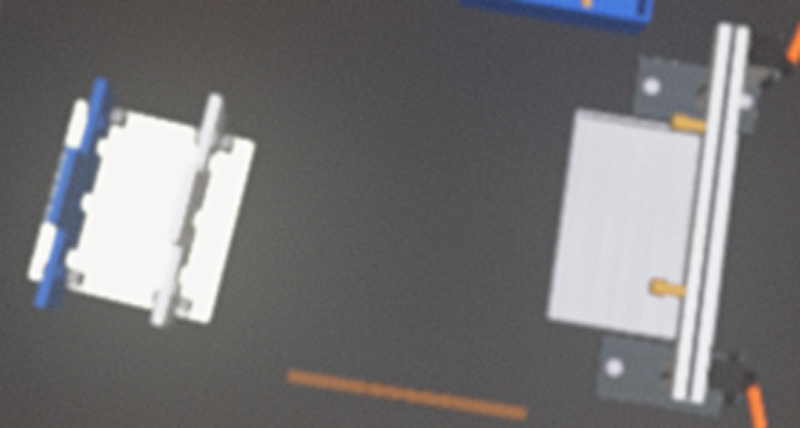

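View pics/cB.png

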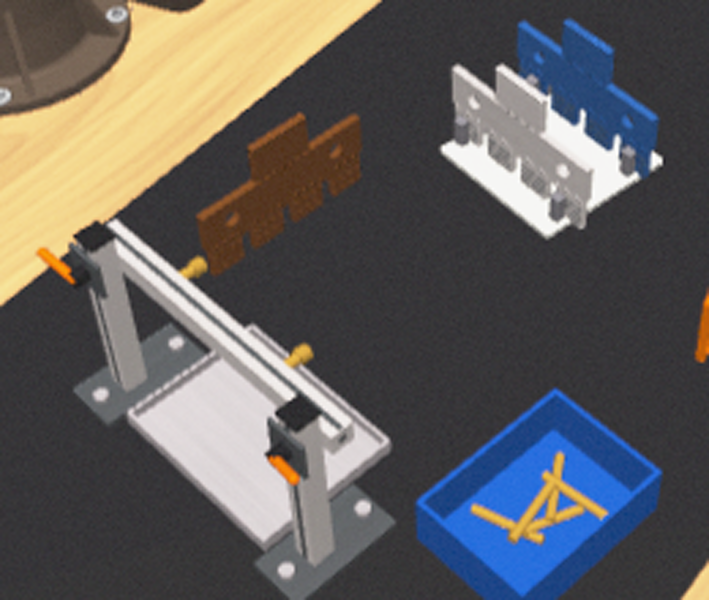

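The crop confirms it: the bare aluminium plate sits in the rack slot nearer the stand (crop A, about (190,210)), with the blue one in the other slot. The pins point to world +y, at crop A (690,122) and (665,287). Next I'll fit the poses.

```bash
cat >> h.py <<'E'
def reg(X,x0,x1,y0,y1,z0,z1):
    return (X[...,0]>x0)&(X[...,0]<x1)&(X[...,1]>y0)&(X[...,1]<y1)&(X[...,2]>z0)&(X[...,2]<z1)
def rect(q):
    r=cv2.minAreaRect((q[:,:2]*1000).astype(np.float32)); return r
E
python3 - <<'E'
from h import *
for n in('top0','scene0'):
    d=load(n);X=cloud(d);C=d['color'].astype(int)
    print(n)
    S=X[reg(X,.38,.70,-.33,-.2,.12,.2)]
    h,e=np.histogram(S[:,2],bins=np.arange(.12,.2,.002));print(dict(zip(e.round(3),h)))
    br=(C[...,0]-C[...,2]>60)&(C[...,0]>120)&reg(X,.42,.68,-.25,-.15,.1,.2)
    c,l,s,_=cv2.connectedComponentsWithStats(br.astype(np.uint8))
    for i in range(1,c):
        if s[i,4]>5: q=X[l==i];print('pin',s[i],q.min(0).round(4),q.max(0).round(4),q.mean(0).round(4))
    T=reg(X,.40,.68,-.28,-.09,.008,.022)&(C.min(-1)>120)
    print('tray',rect(X[T]),np.median(X[T][:,2]))
    g=(C.max(-1)-C.min(-1)<45)
    m=reg(X,.40,.68,.07,.18,.045,.14)&g
    q=X[m];print('plate n',len(q),q.min(0).round(4),q.max(0).round(4),rect(q))
    up=q[q[:,2]>.09];print('tab',len(up),rect(up),up.mean(0),up[:,2].max())
    R=reg(X,.40,.68,.05,.28,.003,.014)&(C.min(-1)>180); print('rack',rect(X[R]),np.median(X[R][:,2]))
E
```

```text
top0
{np.float64(0.12): np.int64(0), np.float64(0.122): np.int64(2), np.float64(0.124): np.int64(2), np.float64(0.126): np.int64(1), np.float64(0.128): np.int64(1), np.float64(0.13): np.int64(3), np.float64(0.132): np.int64(7), np.float64(0.134): np.int64(8), np.float64(0.136): np.int64(15), np.float64(0.138): np.int64(15), np.float64(0.14): np.int64(32), np.float64(0.142): np.int64(33), np.float64(0.144): np.int64(26), np.float64(0.146): np.int64(27), np.float64(0.148): np.int64(60), np.float64(0.15): np.int64(92), np.float64(0.152): np.int64(119), np.float64(0.154): np.int64(246), np.float64(0.156): np.int64(486), np.float64(0.158): np.int64(527), np.float64(0.16): np.int64(223), np.float64(0.162): np.int64(52), np.float64(0.164): np.int64(29), np.float64(0.166): np.int64(22), np.float64(0.168): np.int64(10), np.float64(0.17): np.int64(0), np.float64(0.172): np.int64(3), np.float64(0.174): np.int64(28), np.float64(0.176): np.int64(72), np.float64(0.178): np.int64(91), np.float64(0.18): np.int64(58), np.float64(0.182): np.int64(9), np.float64(0.184): np.int64(1), np.float64(0.186): 
[... 2381 characters left out ...]
853 -0.2132  0.1523]
pin [254 287  11   8  49] [ 0.5971 -0.2416  0.1459] [ 0.6087 -0.2217  0.1566] [ 0.6033 -0.2315  0.1521]
tray ((536.7546997070312, -215.26473999023438), (129.02703857421875, 254.4048309326172), 89.97491455078125) 0.012103710878134999
plate n 973 [0.4558 0.1069 0.0451] [0.6327 0.1609 0.1273] ((543.8150634765625, 133.74465942382812), (14.626331329345703, 183.79931640625), 76.76759338378906)
tab 247 ((544.5659790039062, 133.737548828125), (14.328948020935059, 63.98543167114258), 76.3754653930664) [0.54630822 0.13051327 0.10975347] 0.1273382643758162
rack ((551.2434692382812, 176.21388244628906), (148.87734985351562, 153.1147918701172), 77.41363525390625) 0.007374116307737211
```

```bash
python3 - <<'E'
from h import *
for n in('top0','scene0'):
    d=load(n);X=cloud(d);C=d['color'].astype(int)
    m=reg(X,.38,.70,-.33,-.2,.15,.166)&(C.min(-1)>100)
    m=cv2.erode(m.astype(np.uint8),np.ones((2,2)))>0
    q=X[m]; c0=q[:,:2].mean(0); 
    for _ in range(4):
        a=np.linalg.svd(q[:,:2]-q[:,:2].mean(0),full_matrices=False)[2][0]; a*=np.sign(a[0])
        nrm=np.array([-a[1],a[0]]); s=(q[:,:2]-q[:,:2].mean(0))@nrm; q=q[abs(s)<.013]
    t=q[:,:2]@a; s=q[:,:2]@nrm
    print(n,'ang',np.degrees(np.arctan2(a[1],a[0])),'z',np.median(q[:,2]))
    print(' along',np.percentile(t,[0,1,50,99,100]).round(4),'norm',np.percentile(s,[1,5,50,95,99]).round(4))
    for p in np.array([[.602,-.2325],[.484,-.2142]]):print('pin',p@a,p@nrm)
    po=X[reg(X,.38,.70,-.35,-.2,.172,.19)];print('post z',np.median(po[:,2]))
# target in tool terms
s=ctrl.sense();R=s['tool_rot'];p=s['position']
print(R.T@(np.array([.5433,.133,.19])-p)*1000)
E
```

```text
top0 ang -8.809084089758295 z 0.15822201773328182
 along [0.4349 0.4377 0.5657 0.6999 0.7037] norm [-0.1721 -0.1711 -0.1622 -0.1534 -0.1522]
pin 0.6305045111523329 -0.13756566220012081
pin 0.5110939177252075 -0.13755234372521163
post z 0.17852580351145897
scene0 ang -8.628254182841447 z 0.1580320294435813
 along [0.4374 0.4495 0.579  0.7044 0.7061] norm [-0.1746 -0.1729 -0.1645 -0.1547 -0.1537]
pin 0.6300672038451134 -0.13955489471458998
pin 0.5106572471654939 -0.13916470787293606
post z 0.17793431777695057
[ 556.46096981 -568.53948557   24.74053129]
```

>>> jog_arm(rows=[[[40, -40, -50, 0, 0, 0, 50], [80, -82, -60, 0, 0, 0.1, 50], [125, -128, -60, 0, 0, 0.2, 50], [170, -173, -60, 0, 0, 0.3, 50], [215, -220, -60, 0, 0, 0.4, 50], [260, -266, -60, 0, 0, 0.5, 50], [305, -312, -60, 0, 0, 0.571, 50], [350, -358, -60, 0, 0, 0.571, 50], [395, -404, -60, 0, 0, 0.571, 50], [440, -450, -50, 0, 0, 0.571, 50], [485, -495, -20, 0, 0, 0.571, 50], [530, -540, 10, 0, 0, 0.571, 50], [556, -569, 40, 0, 0, 0.571, 50], [556, -569, 50, 0, 0, 0.571, 50], [556, -569, 50, 0, 0, 0.571, 50], [556, -569, 50, 0, 0, 0.571, 50], [556, -569, 50, 0, 0, 0.571, 50]]])

```text
clock: 2.22
position: [0.5429, 0.1321, 0.1657]
tool_rot: [[0.973, -0.229, 0.002], [-0.229, -0.973, 0.0], [0.002, -0.0, -1.0]]
wrist_force: [1.2, -0.3, -0.4]
opening: 0.522
grasp_force: 0.0
```

```bash
python3 - <<'E'
from h import *
s=ctrl.sense();print(s)
d=grab('wrist','w1');print(d['eye'],d['rotation'])
X=cloud(d);C=d['color'].astype(int);g=(C.max(-1)-C.min(-1)<45)
m=reg(X,.40,.68,.07,.20,.1,.14)&g;q=X[m]
print(len(q),rect(q),np.median(q[:,2]))
m=reg(X,.40,.68,.07,.20,.07,.095)&g;q=X[m];print(len(q),rect(q),np.median(q[:,2]))
E
```

```text
{'clock': 2.225, 'qpos': array([ 1.20599601e-01,  4.53049811e-01,  1.77996284e+00, -1.87837430e-04,
        9.07024082e-01,  1.92291488e+00]), 'dq': array([ 1.02149965e-03, -6.44699859e-04,  5.68521092e-05,  1.72357356e-03,
       -2.13666919e-03,  1.60266677e-05]), 'effort': array([ 3.25476062e-01, -5.46925986e+01, -2.23450023e+01,  9.21187660e-03,
       -8.47694278e-02, -8.36974767e-03]), 'position': array([0.54294402, 0.13213977, 0.16573578]), 'tool_rot': array([[ 9.73344324e-01, -2.29343378e-01,  1.56243073e-03],
       [-2.29343719e-01, -9.73345497e-01,  4.03102631e-05],
       [ 1.51154003e-03, -3.97569441e-04, -9.99998779e-01]]), 'wrist_force': array([ 1.23293677, -0.2502556 , -0.42666007]), 'ft_torque': array([ 0.06409284, -0.01118243,  0.02573565]), 'grasp_force': 0.0, 'opening': 0.5218698137591257}
[0.61351786 0.11579344 0.33639264] [[-2.29112028e-01 -9.40350263e-01 -2.51493663e-01]
 [-9.73399999e-01  2.21240475e-01  5.95406994e-02]
 [-3.48534844e-04  2.58445422e-01 -9.66025798e-01]]
1515 ((542.795654296875, 133.59730529785156), (8.004053115844727, 60.039485931396484), 76.71231079101562) 0.12320065431929944
1484 ((564.9833984375, 170.65975952148438), (89.62936401367188, 153.2313995361328), 76.90471649169922) 0.08342732531029096
```

View pics/w1.png

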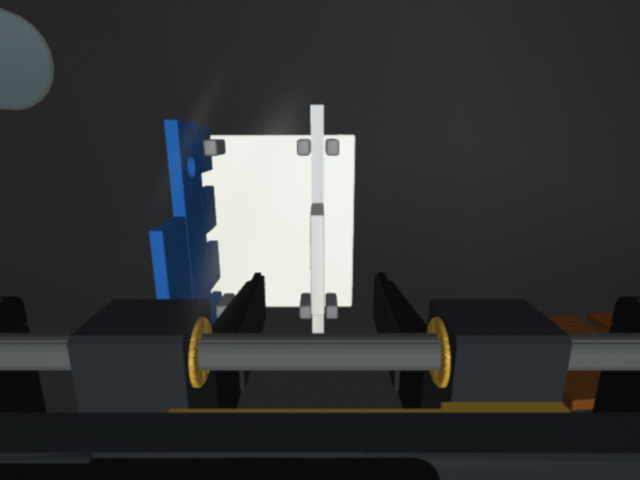

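The wrist view shows the bare plate between the open fingers (tab around (318,265)), 1.4 mm off the closing centre. I'll descend, grip and lift.

>>> jog_arm(rows=[[[0, -1.4, 40, 0, 0, 0, 50], [0, -1.4, 60, 0, 0, 0, 50], [0, -1.4, 76, 0, 0, 0, 50], [0, -1.4, 76, 0, 0, 0, 50], [0, -1.4, 76, 0, 0, 0, 20], [0, -1.4, 76, 0, 0, 0, 0], [0, -1.4, 76, 0, 0, 0, 0], [0, -1.4, 76, 0, 0, 0, 0], [0, -1.4, 76, 0, 0, 0, 0], [0, -1.4, 76, 0, 0, 0, 0]]], force=35)

```text
clock: 3.52
position: [0.5431, 0.1345, 0.0887]
tool_rot: [[0.974, -0.228, 0.0], [-0.228, -0.974, 0.0], [0.0, -0.0, -1.0]]
wrist_force: [0.1, 0.7, 2.0]
opening: 0.086
grasp_force: 35.0
```

>>> jog_arm(rows=[[[0, 0, -15, 0, 0, 0, 0], [0, 0, -40, 0, 0, 0, 0], [0, 0, -80, 0, 0, 0, 0], [0, 0, -120, 0, 0, 0, 0], [3, 10, -140, 0, 0, 0, 0], [12, 40, -145, 0, 0, -0.02, 0], [22, 80, -145, 0, 0, -0.04, 0], [33, 120, -145, 0, 0, -0.06, 0], [44, 160, -145, 0, 0, -0.0777, 0], [55, 200, -140, 0, 0, -0.0777, 0], [66, 240, -120, 0, 0, -0.0777, 0], [73, 265, -100, 0, 0, -0.0777, 0], [75.5, 273.6, -96, 0, 0, -0.0777, 0], [75.5, 273.6, -96, 0, 0, -0.0777, 0], [75.5, 273.6, -96, 0, 0, -0.0777, 0], [75.5, 273.6, -96, 0, 0, -0.0777, 0]]])

```text
clock: 5.52
position: [0.5544, -0.1484, 0.1854]
tool_rot: [[0.989, -0.151, 0.001], [-0.151, -0.989, -0.0], [0.001, 0.0, -1.0]]
wrist_force: [0.3, 0.4, -3.2]
opening: 0.083
grasp_force: 35.0
```

```bash
python3 - <<'E'
from h import *
s=ctrl.sense();print(s)
d=grab('wrist','w2')
b=grab('scene','s2');t=grab('top','t2')
X=cloud(d);C=d['color'].astype(int)
br=(C[...,0]-C[...,2]>50)&reg(X,.42,.68,-.27,-.15,.1,.2)
q=X[br];print(len(q))
if len(q):print(q.min(0),q.max(0),q.mean(0))
cv2.imwrite('pics/m2.png',np.hstack([d['color'][:,:,::-1][::1],cv2.resize(b['color'][150:390,150:310],(320,480))[:,:,::-1]])[:, :][:480,:960] if 0 else np.hstack([cv2.resize(d['color'],(400,300)),cv2.resize(b['color'][200:350,170:370],(400,300))])[:,:,::-1])
E
```

```text
{'clock': 5.525, 'qpos': array([-3.76574598e-01,  4.49849775e-01,  1.72168874e+00,  5.17048953e-08,
        9.69021264e-01,  1.34559113e+00]), 'dq': array([-0.00230205,  0.00461932,  0.0009372 ,  0.0009274 , -0.00105942,
       -0.0023048 ]), 'effort': array([-1.47911897e-01, -5.75263059e+01, -2.44042540e+01,  4.11065749e-02,
       -6.60164701e-02,  7.37580151e-03]), 'position': array([ 0.55440294, -0.14837099,  0.1853812 ]), 'tool_rot': array([[ 9.88565022e-01, -1.50792155e-01,  9.60513679e-04],
       [-1.50791853e-01, -9.88565462e-01, -3.79785722e-04],
       [ 1.00679936e-03,  2.30605243e-04, -9.99999467e-01]]), 'wrist_force': array([ 0.30752268,  0.39066417, -3.20753042]), 'ft_torque': array([ 0.00190894,  0.04507089, -0.03941903]), 'grasp_force': 34.99497950077057, 'opening': 0.08285101279206528}
1133
[ 0.46726403 -0.24622073  0.13880627] [ 0.60765871 -0.22090135  0.15671789] [ 0.5920495  -0.23142182  0.15303703]
```

View pics/m2.png

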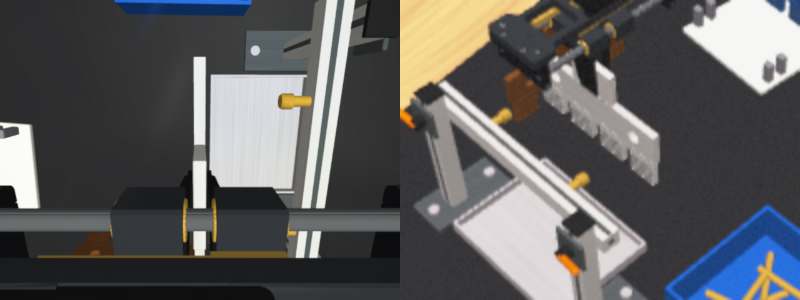

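The wrist view shows the +x pin at panel pixel (293,100), with the bar and the held plate in the same frame. I'll fit the pin relative to the plate in that view.

```bash
cat >> h.py <<'E'
from scipy.optimize import least_squares
def pinfit(tag,s):
    d=load(tag);X=cloud(d);C=d['color'].astype(int)
    R=s['tool_rot'];L=(X-s['position'])@R*1000   # tool frame mm: x width, y toward bar, z down
    g=(C.max(-1)-C.min(-1)<45)
    # bar top: gray, above
    m=g&(C.min(-1)>110)&reg(X,.40,.72,-.33,-.2,.152,.165); q=L[m]
    ymin=[(x,np.percentile(q[abs(q[:,0]-x)<5][:,1],3)) for x in range(20,130,10) if (abs(q[:,0]-x)<5).sum()>20]
    ymin=np.array(ymin);k=np.polyfit(ymin[:,0],ymin[:,1],1)
    print('bar front edge y=%.2f+%.4f x'%(k[1],k[0]),'res',np.std(ymin[:,1]-np.polyval(k,ymin[:,0])).round(2),'top z',np.median(q[:,2]).round(2))
    br=(C[...,0]-C[...,2]>50)&reg(X,.56,.66,-.29,-.12,.125,.175); q=L[br]
    y0=np.percentile(q[:,1],1);h=q[(q[:,1]>y0+2.5)&(q[:,1]<y0+9)]
    f=lambda p:np.hypot(h[:,0]-p[0]+k[0]*0-(-k[0])*0, h[:,2]-p[1])-6.5
    r=least_squares(f,[h[:,0].mean(),h[:,2].min()+6.5],loss='soft_l1',f_scale=.5)
    print('pin n',len(h),'nose y %.2f'%y0,'x,z',r.x.round(2),'x-ext',np.percentile(h[:,0],[2,98]).round(2),'rms',np.sqrt((r.fun**2).mean()).round(2))
    # plate end edge & shoulder
    m=g&(abs(L[...,1])<6)&(L[...,0]>32)&(L[...,0]<110)&(L[...,2]<45); q=L[m];q=q[q[:,2]<np.percentile(q[:,2],50)+2]
    print('plate end x',np.percentile(q[:,0],[98,99.5]).round(2),'y mid',(np.percentile(q[:,1],[3,97])).round(2),'shoulder z',np.median(q[:,2]).round(2), 'skew',np.polyfit(q[:,0],q[:,1],1).round(4))
    return r.x
E
python3 - <<'E'
from h import *
pinfit('w2',ctrl.sense())
E
```

```text
bar front edge y=89.13+0.0020 x res 0.06 top z 25.94
pin n 323 nose y 64.99 x,z [58.44 36.16] x-ext [51.98 64.16] rms 0.55
plate end x [88.49 89.32] y mid [-4.28  5.66] shoulder z 4.75 skew [-0.0591  3.6299]
```

>>> jog_arm(rows=[[[-0.5, 20, 4, 0, 0, 0, 0], [-1, 40, 8, 0, 0, 0, 0], [-1, 48, 10.5, 0, 0, 0, 0], [-1, 48, 10.5, 0, 0, 0, 0], [-1, 48, 10.5, 0, 0, 0, 0]]])

```text
clock: 6.3
position: [0.5459, -0.1964, 0.1741]
tool_rot: [[0.988, -0.152, -0.0], [-0.152, -0.988, 0.0], [-0.0, -0.0, -1.0]]
wrist_force: [0.4, 0.3, -2.5]
opening: 0.082
grasp_force: 35.0
```

```bash
cat > m.py <<'E'
from h import *
import sys
t=sys.argv[1]
s=ctrl.sense();print(s['position'],s['wrist_force'].round(2))
d=grab('wrist','w'+t);b=grab('scene','s'+t);c=grab('top','t'+t)
pinfit('w'+t,s)
for n in('w','s','t'):
    d=load(n+t);X=cloud(d);C=d['color'].astype(int);L=(X-s['position'])@s['tool_rot']*1000
    g=(C.max(-1)-C.min(-1)<45)
    q=L[g&(abs(L[...,1])<9)&(abs(L[...,0])<100)&(L[...,2]<90)&(L[...,2]>-40)&((abs(L[...,0])>33)|(L[...,2]>8))]
    sh=q[(abs(q[:,0])>40)&(q[:,2]<15)]
    print(n,'plate x ext',np.percentile(q[:,0],[.5,99.5]).round(1),'shoulder pct z',np.percentile(sh[:,2],[1,5,15,30]).round(1),'y',np.percentile(sh[:,1],[3,50,97]).round(1))
    br=(C[...,0]-C[...,2]>50)&(abs(abs(L[...,0])-60)<15)&(L[...,1]>2)&(L[...,1]<45)&(L[...,2]<50)&(L[...,2]>10)
    for sg in(-1,1):
        q=L[br&(L[...,0]*sg>0)]
        if len(q)>8:print('   pin',sg,len(q),'x ext',np.percentile(q[:,0],[2,98]).round(1),q[:,0].mean().round(1),'z',np.percentile(q[:,2],[3,50]).round(1),'y',q[:,1].min().round(1))
w=load('w'+t)['color'][60:260,250:520];sc=load('s'+t)['color'][200:340,170:330]
cv2.imwrite(f'pics/m{t}.png',np.hstack([cv2.resize(w,(400,400),interpolation=2),cv2.resize(sc,(400,400),interpolation=2)])[:,:,::-1])
E
python3 m.py 3
```

```text
[ 0.54586888 -0.19638874  0.17413508] [ 0.44  0.29 -2.47]
bar front edge y=40.83+0.0008 x res 0.02 top z 15.06
pin n 350 nose y 16.90 x,z [59.44 25.2 ] x-ext [53.71 65.44] rms 0.53
plate end x [88.46 89.28] y mid [-5.69  5.65] shoulder z 5.16 skew [-0.0253  1.6247]
w plate x ext [-64.7  89.3] shoulder pct z [3.7 4.3 4.6 5. ] y [-3.9 -0.4  3.5]
   pin 1 1083 x ext [54.2 65. ] 59.7 z [18.3 20.7] y 16.8
s plate x ext [-80.4  91.3] shoulder pct z [3.  3.4 4.5 5.6] y [-4.8  0.9  4.5]
   pin -1 9 x ext [-60.6 -50.3] -55.8 z [18.7 20.8] y 15.2
   pin 1 51 x ext [55.7 67. ] 62.1 z [18.5 22.2] y 15.7Traceback (most recent call last):
  File "m.py", line 12, in <module>
    print(n,'plate x ext',np.percentile(q[:,0],[.5,99.5]).round(1),'shoulder pct z',np.percentile(sh[:,2],[1,5,15,30]).round(1),'y',np.percentile(sh[:,1],[3,50,97]).round(1))
                          ~~~~~~~~~~~~~^^^^^^^^^^^^^^^^^^
    return _quantile_unchecked(
        a, q, axis, out, overwrite_input, method, keepdims, weights)
    return _ureduce(a,
                    func=_quantile_ureduce_func,
    ...<5 lines>...
                    overwrite_input=overwrite_input,
                    method=method)
    r = func(a, **kwargs)
    result = _quantile(arr,
                       quantiles=q,
    ...<2 lines>...
                       out=out,
                       weights=wgt)
    slices_having_nans = np.isnan(arr[-1, ...])
                                  ~~~^^^^^^^^^
IndexError: index -1 is out of bounds for axis 0 with size 0
```

The pin agrees with the hole to about 0.5 mm both across and in height. I'll advance gently and watch the force.

>>> jog_arm(rows=[[[0, 6, 0, 0, 0, 0, 0], [0, 10, 0, 0, 0, 0, 0], [0, 12, 0, 0, 0, 0, 0], [0, 13, 0, 0, 0, 0, 0], [0, 14, 0, 0, 0, 0, 0], [0, 14, 0, 0, 0, 0, 0], [0, 14, 0, 0, 0, 0, 0]]])

```text
clock: 7.32
position: [0.5437, -0.2103, 0.1741]
tool_rot: [[0.988, -0.152, -0.0], [-0.152, -0.988, -0.0], [-0.0, 0.0, -1.0]]
wrist_force: [0.1, 0.3, -2.0]
opening: 0.082
grasp_force: 35.0
```

>>> jog_arm(rows=[[[0, 1, 0, 0, 0, 0, 0], [0, 2, 0, 0, 0, 0, 0], [0, 2, 0, 0, 0, 0, 0], [0, 2, 0, 0, 0, 0, 0]]])

```text
clock: 7.82
position: [0.5434, -0.2123, 0.1741]
tool_rot: [[0.988, -0.152, -0.0], [-0.152, -0.988, -0.0], [-0.0, 0.0, -1.0]]
wrist_force: [-0.5, 0.4, -2.5]
opening: 0.082
grasp_force: 35.0
```

>>> jog_arm(rows=[[[0, 1, 0, 0, 0, 0, 0], [0, 2, 0, 0, 0, 0, 0], [0, 3, 0, 0, 0, 0, 0], [0, 3, 0, 0, 0, 0, 0], [0, 3, 0, 0, 0, 0, 0]]])

```text
clock: 8.45
position: [0.543, -0.2153, 0.1741]
tool_rot: [[0.988, -0.152, 0.0], [-0.152, -0.988, -0.0], [0.0, 0.0, -1.0]]
wrist_force: [0.0, 0.3, -3.0]
opening: 0.084
grasp_force: 35.0
```

```bash
sed -i "s/for n in('w','s','t')/for n in('w','s')/" m.py; python3 m.py 4
```

```text
[ 0.54298714 -0.21530111  0.17412544] [ 0.02  0.29 -3.01]
bar front edge y=21.74+0.0006 x res 0.02 top z 15.05
pin n 244 nose y 4.30 x,z [59.17 27.06] x-ext [55.18 63.68] rms 0.97
plate end x [88.44 89.27] y mid [-5.69  5.66] shoulder z 5.18 skew [-0.0262  1.67  ]
w plate x ext [-65.   89.3] shoulder pct z [3.8 4.2 4.7 5. ] y [-3.9 -0.4  3.5]
   pin -1 21 x ext [-64.8 -55.4] -59.7 z [18.  19.3] y 5.6
   pin 1 720 x ext [54.5 64.6] 59.7 z [18.4 20.9] y 4.3
s plate x ext [-74.9  92.1] shoulder pct z [2.9 4.  5.1 5.9] y [-4.5  1.   4.3]
   pin -1 24 x ext [-59.7 -52.9] -55.7 z [18.1 22. ] y 3.8
   pin 1 42 x ext [48.2 66.9] 61.2 z [18.4 22.5] y 2.1
```

View pics/m4.png

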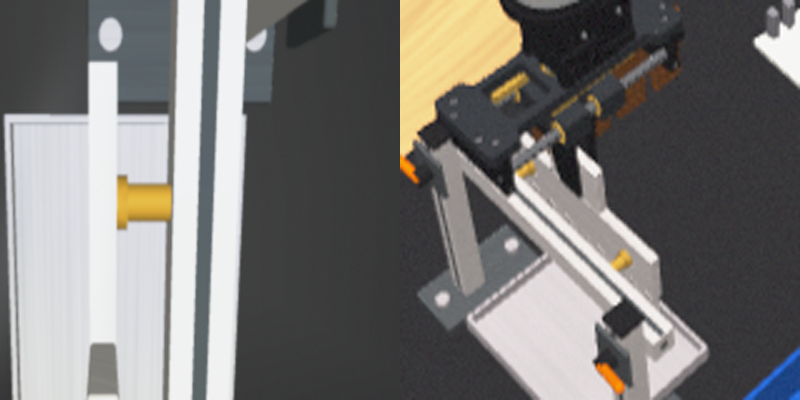

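The head is entering the hole at left-panel pixel (120,203) and both pins line up with the holes, with no contact force so far. I'll keep sliding in.

>>> jog_arm(rows=[[[0, 2, 0, 0, 0, 0, 0], [0, 4, 0, 0, 0, 0, 0], [0, 6, 0, 0, 0, 0, 0], [0, 8, 0, 0, 0, 0, 0], [0, 8, 0, 0, 0, 0, 0]]])

```text
clock: 9.22
position: [0.5417, -0.2233, 0.1741]
tool_rot: [[0.988, -0.152, 0.0], [-0.152, -0.988, -0.0], [0.0, 0.0, -1.0]]
wrist_force: [0.1, 0.3, -2.6]
opening: 0.082
grasp_force: 35.0
```

>>> jog_arm(rows=[[[0, 2, 0, 0, 0, 0, 0], [0, 4, 0, 0, 0, 0, 0], [0, 6, 0, 0, 0, 0, 0], [0, 7.5, 0, 0, 0, 0, 0], [0, 8.2, 0, 0, 0, 0, 0], [0, 8.7, 0, 0, 0, 0, 0], [0, 8.7, 0, 0, 0, 0, 0]]])

```text
clock: 10.1
position: [0.5405, -0.2318, 0.1741]
tool_rot: [[0.988, -0.152, 0.0], [-0.152, -0.988, -0.0], [0.0, 0.0, -1.0]]
wrist_force: [-0.5, 0.2, -2.9]
opening: 0.08
grasp_force: 35.0
```

>>> jog_arm(rows=[[[0, 0.4, 0, 0, 0, 0, 0], [0, 0.7, 0, 0, 0, 0, 0], [0, 0.7, 0, 0, 0, 0, 0]]])

```text
clock: 10.48
position: [0.5403, -0.2325, 0.1741]
tool_rot: [[0.988, -0.152, 0.0], [-0.152, -0.988, -0.0], [0.0, 0.0, -1.0]]
wrist_force: [-0.4, 0.8, -2.2]
opening: 0.082
grasp_force: 35.0
```

```bash
python3 m.py 5
```

```text
[ 0.54034419 -0.23248801  0.17413495] [-0.41  0.84 -2.25]
bar front edge y=4.76+-0.0001 x res 0.19 top z 15.03
pin n 352 nose y -19.37 x,z [59.45 25.23] x-ext [53.72 65.41] rms 0.56
plate end x [88.46 89.28] y mid [-5.72  5.66] shoulder z 5.17 skew [-0.0247  1.5744]
w plate x ext [-71.3  99.2] shoulder pct z [3.9 4.4 4.8 5.1] y [-3.8  1.2  8.4]
s plate x ext [-72.   97.1] shoulder pct z [2.5 3.9 5.  6.2] y [-4.6  1.4  7. ]
```

>>> jog_arm(rows=[[[0, 0.4, 0, 0, 0, 0, 0], [0, 0.4, 0, 0, 0, 0, 0], [0, 0.4, 1.5, 0, 0, 0, 0], [0, 0.4, 2.5, 0, 0, 0, 0], [0, 0.4, 2.5, 0, 0, 0, 0]]])

```text
clock: 11.25
position: [0.5402, -0.2328, 0.1715]
tool_rot: [[0.988, -0.152, -0.0], [-0.152, -0.988, 0.0], [-0.0, -0.0, -1.0]]
wrist_force: [0.5, 0.5, -3.1]
opening: 0.084
grasp_force: 35.0
```

>>> jog_arm(rows=[[[0, 0, 0.4, 0, 0, 0, 0], [0, 0, 0.4, 0, 0, 0, 0], [0, 0, 0.4, 0, 0, 0, 0]]])

```text
clock: 11.62
position: [0.5403, -0.2329, 0.1712]
tool_rot: [[0.988, -0.152, -0.0], [-0.152, -0.988, -0.0], [0.0, 0.0, -1.0]]
wrist_force: [-0.5, 0.9, -3.4]
opening: 0.083
grasp_force: 35.0
```

>>> jog_arm(rows=[[[0, 0, 0.4, 0, 0, 0, 0], [0, 0, 0.4, 0, 0, 0, 0], [0, 0, 0.4, 0, 0, 0, 0]]])

```text
clock: 12.0
position: [0.5403, -0.2329, 0.1709]
tool_rot: [[0.988, -0.152, 0.0], [-0.152, -0.988, -0.0], [0.0, 0.0, -1.0]]
wrist_force: [-0.2, -0.3, -2.2]
opening: 0.08
grasp_force: 35.0
```

>>> jog_arm(rows=[[[0, 0, 0.3, 0, 0, 0, 0], [0, 0, 0.3, 0, 0, 0, 0], [0, 0, 0.3, 0, 0, 0, 0]]])

```text
clock: 12.38
position: [0.5403, -0.2329, 0.1708]
tool_rot: [[0.988, -0.152, 0.0], [-0.152, -0.988, -0.0], [0.0, 0.0, -1.0]]
wrist_force: [-0.3, 1.6, 2.6]
opening: 0.082
grasp_force: 35.0
```

The plate now rests on the pins (Fz has gone from about -2.5 to +2.6 N) and lightly touches the bar. I'll release it, opening only a little.

>>> jog_arm(rows=[[[0, 0, 0, 0, 0, 0, 12], [0, 0, 0, 0, 0, 0, 16], [0, 0, 0, 0, 0, 0, 24], [0, 0, 0, 0, 0, 0, 30], [0, 0, 0, 0, 0, 0, 30], [0, 0, 0, 0, 0, 0, 30]]])

```text
clock: 13.12
position: [0.5403, -0.2329, 0.1705]
tool_rot: [[0.988, -0.152, 0.0], [-0.152, -0.988, -0.0], [0.0, 0.0, -1.0]]
wrist_force: [0.3, -0.7, 0.1]
opening: 0.314
grasp_force: 0.0
```

```bash
python3 m.py 6
```

```text
[ 0.54027503 -0.23287745  0.17053453] [ 0.28 -0.67  0.1 ]
bar front edge y=-1.91+0.0387 x res 2.83 top z 11.38
pin n 365 nose y -19.91 x,z [59.48 21.59] x-ext [53.56 65.15] rms 0.56
plate end x [88.51 89.28] y mid [-3.85  3.59] shoulder z 5.02 skew [ 0.0028 -0.2798]
w plate x ext [-68.   99.1] shoulder pct z [3.7 4.2 4.6 5.1] y [-3.7  3.1  8.6]
s plate x ext [-73.1  98.4] shoulder pct z [3.2 4.4 5.8 6.8] y [-4.2  3.2  8.7]
```

View pics/m6.png

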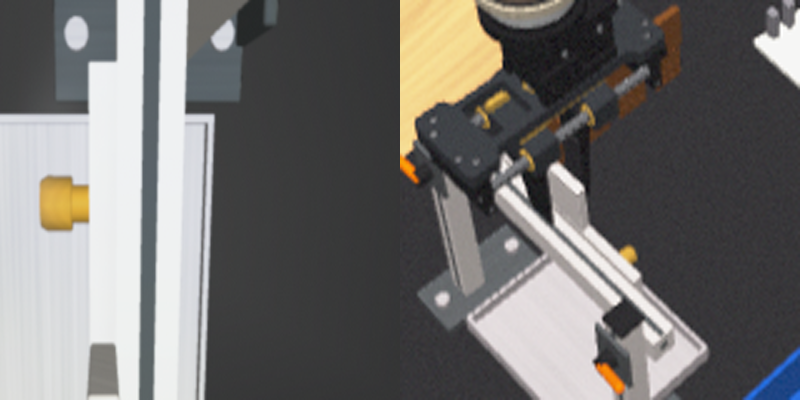

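The plate is flush against the bar with the head clear in front of it (left panel (60,203)), and it is level and released. I'll retreat straight up.

>>> jog_arm(rows=[[[0, 0, -10, 0, 0, 0, 30], [0, 0, -30, 0, 0, 0, 30], [0, 0, -60, 0, 0, 0, 30], [0, 0, -100, 0, 0, 0, 30], [0, 0, -100, 0, 0, 0, 30], [0, 0, -100, 0, 0, 0, 30], [0, 0, -100, 0, 0, 0, 30], [0, 0, -100, 0, 0, 0, 30]]])

```text
clock: 14.28
position: [0.5401, -0.2328, 0.2698]
tool_rot: [[0.988, -0.152, -0.001], [-0.152, -0.988, 0.001], [-0.001, -0.0, -1.0]]
wrist_force: [0.3, 0.2, 0.4]
opening: 0.314
grasp_force: 0.0
```

```bash
python3 - <<'E'
from h import *
s=ctrl.sense();d=grab('scene','s7');w=grab('wrist','w7')
cv2.imwrite('pics/m7.png',np.hstack([cv2.resize(w['color'],(400,300)),cv2.resize(d['color'][180:360,150:390],(400,300),interpolation=2)])[:,:,::-1])
E
```

```text
(no output)
```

View pics/m7.png

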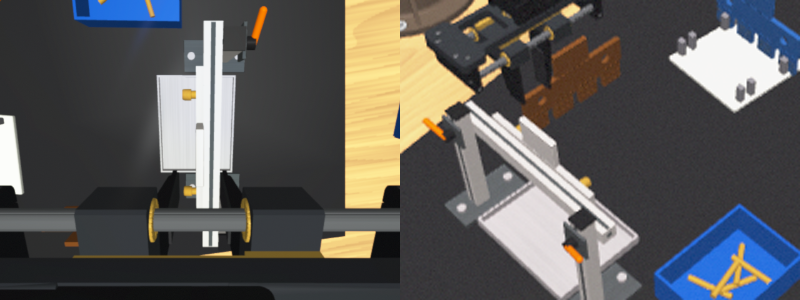

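The plate hangs flush on both pins, whose heads show at left-panel (188,94) and (190,190), and the gripper is clear. I'm handing the job in.

```bash
python3 -c "
from plant import ctrl
print(ctrl.job_done())"
```

```text
the job is handed in; nothing more can be done
None
```

The bare aluminium plate hangs on both pins, flush against the bar and released, and the job is handed in at about 14 s of the 58 s allowed; the verdict was not shown.

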